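# Press the snap tab and push the cover off the sample tubes

### The arm

A 7-joint arm with a two-finger parallel gripper is mounted at the origin on the work surface. World frame = base frame: x ahead of the robot, y to its left, z up, the work surface at z = 0. Lengths are in m, angles in degrees, forces in N, time in s.
With the tool pointing down it reaches from about 0.35 to 0.9 m from the base axis. Payload 19.9 kg.
Tool frame: the origin (TCP) lies midway between the tips of the shut fingers; the grasp point (between the pads) lies 19 mm behind it; z points along the fingers, y is the line along which they close (so a half turn about z gives the same grasp; the last joint's range is limited). The gripper opens to 94 mm and grips with 3 to 60 N. Pads are 16 mm wide; open, the fingers measure 119 mm over their backs; the gripper's body (75 mm by 177 mm) begins 78 mm behind the grasp point.
Start: joints at [-2.378, 23.915, -0.59, 92.452, 0.269, 63.638, -3.037], TCP at [0.625, 0, 0.205] pointing down, gripper open.
Joint ranges: [-161.28, 161.28], [-22.2, 115.67], [-73.04, 71.86], [3.21, 147.25], [-68.34, 248.33], [10.77, 114.83], [-161.83, 161.83]. Speed limits (degrees/s): [108.29, 108.29, 136.94, 136.94, 172.46, 172.46, 172.46].

### API

Orientations are given as a 3x3 rotation matrix whose columns are the frame's x, y, z axes.
In Python, from station import robot gives the robot as it stands. The module is installed in compiled form; this text tells all that it offers. Calls block until the motion is done:
- robot.goto(position, orientation): joint-space move of the TCP to a pose.
- robot.move_l(position, feed=0.15, rotation=None, threshold=None): straight line of the TCP; rotation=None keeps the orientation; feed is the mean speed in m/s. With threshold (N) it stops when the force on the tool has changed by that much, and returns True; else False.
- robot.movej(angles): joint-space move.
- robot.command_gripper(opening, f_grip=None): opening from 0.0 (shut) to 1.0 (fully open); f_grip is the grip in N (None keeps the last); returns when the fingers have stopped.
- robot.pause(seconds).
- robot.ik(position, orientation): joint angles nearest the present ones, or None.
- robot.snapshot(name): name is "scene" or "side" or "wrist"; returns a dict with "color" (400x640x3 uint8, blue, green, red), "z_map" (400x640 float32, m along the optical axis (not along the pixel's ray), 0 where there is no reading), "mtx" (3x3 intrinsics, pixels), "pose" (4x4, takes a point from camera to world coordinates). Camera axes: x right, y up, looking along -z (the intrinsics and any distortion apply to the point x, -y, -z); pixel columns grow to the right and rows downward; lengths in m; the calibration is good to about 2 mm. A picture is of the moment at which its call begins.
A pose or a line that the arm cannot do raises robot.PlanningError and nothing moves.
- robot.finish_job(): hands the job in; it is judged then, once.
Trained networks look in a picture, given as the dict that the camera call returned (one of the last four; its "shot" number tells which), for a name from the list of things; names that differ only in an ending like _2 or _b are one class to them, and where a whole thing is asked for, a point or a joint stands for the part that bears it (a point fixed in the world has none). Each returns a list of dicts, best first, with "score" (0 to 1); they miss things now and then, are a little off and sometimes report something else, mostly with a low value. They report only what shows in the picture. A call takes as long as a camera call. They do not tell look-alikes from the thing itself.
- robot.cut_out(name, picture): "pixels" (400x640 bool, what is visible of it) and "uv" ([column, row] in pixels, amid what is visible of it).
Readings, each from a call of its own:
- robot.read_t(): time.
- robot.read_qpos(): joint angles.
- robot.read_joint_vel(): joint speeds.
- robot.read_effort(): joint torques, N m.
- robot.read_tcp_pos(): TCP position.
- robot.read_eef_rot(): TCP orientation.
- robot.read_force(): force on the tool from outside, world axes, zero at the start.
- robot.read_moment(): the same for the moment, N m.
- robot.read_finger_gap(): opening from 0.0 (shut) to 1.0 (fully open).
- robot.read_grip_force(): force on a finger pad.
Only numpy, scipy, OpenCV 4.12 (cv2) and the standard library are available. Lean on these libraries where they do the work, as an engineer would, in place of code of your own. Each camera call takes 0.05 s, during which the arm holds its last target. There are 200 camera calls.

### The job

Uncover the sample tubes in the tube block: press the snap tab fully in from above while the cover is still on its seat, then push the released cover along its lane until it is right off its seat and no part of it is over the tubes, leaving it lying flat in the lane. Only press and push: do not lift or tip the cover, and leave the other things on the bench alone.

Things in the scene. Friction and masses are not known exactly. Their poses are not given: they have to be found in the camera images.
- tube_block: the tube block: low white instrument fixed to the bench, 120 mm wide (its x), 304 mm long (its y). Origin: centre of its underside, on the bench; z up; the cover comes off towards its +y. Along its top runs a lane, open above, 93 mm wide between rails; lane floor 70 mm, rail tops 81 mm above the bench. The cover slides on two runners 3 mm high at the foot of the rails (70 mm clear between)
- seat (a point): middle of the cover's seat, on the lane floor 70 mm above the bench, at block x = 0, y = -53 mm. The seat spans block y -98 to -8 mm; in it, under the cover, sit 12 capped tubes (2 mm proud of the floor) from y -92 to -14 mm
- ledge (a point): middle of the bare ledge of lane floor behind the cover, block x = 0, y = -125 mm, 70 mm above the bench; free from y -152 to -98 mm, no end wall
- parking (a point): middle of the parking place for the cover, on the lane floor 70 mm above the bench, at block x = 0, y = 65 mm. The lane is free up to an end stop at block y = 138 mm (20 mm above the floor)
- cover: the cover: flat grey plastic slab 90 x 90 mm, 16 mm thick, about 0.2 kg, loose in the lane with 1.5 mm play each side. Origin: centre of its underside, 73 mm above the bench; axes parallel to the block's. At the start on its seat, its front (+y) edge 2 mm short of the tab, which stops it. Slides with light friction (under 5 N) and stays where it is left
- cover_back (a point): middle of the cover's back (-y) face, the one to push on; 81 mm above the bench
- tab_top (a point): middle of the top of the snap tab: grey plastic push-in block 30 mm (block x) by 42 mm (block y) in mid-lane, block y -6 to 36 mm, just in front (+y) of the cover. Top 81 mm above the bench (11 mm above the lane floor) when out; 71 mm, below the cover's underside, when fully in. The point moves with it
- tab (a joint): travel of the snap tab, m, straight down into the lane floor: 0 fully out, 0.010 fully in (firm stop); starts at 0 to 0.002. Needs 4 to 6 N from above, has no return spring and stays where it is pressed; the cover passes over it from 0.008 on
- foil_bottle: bystander: foil-wrapped bottle with orange cap, 80 mm wide, about 150 mm tall, standing at one of three places round the block. Origin: centre of its underside
- blue_bottle: bystander: clear bottle with blue cap, 80 mm wide, about 160 mm tall, standing at one of three places round the block. Origin: centre of its underside
- white_bottle: bystander: white plastic bottle, 68 mm wide, about 150 mm tall, standing at one of three places round the block. Origin: centre of its underside
- beaker: bystander: glass beaker, 90 mm wide, 110 mm tall, to the robot's right. Origin: centre of its underside
- tube_rack: bystander: white tube rack, 75 x 209 mm, 72 mm tall, with blue-capped tubes, to the robot's left. Origin: centre of its underside
- jar: bystander: small amber jar, 40 mm wide, 55 mm tall, close beside the tube block on the robot's side. Origin: centre of its underside
- spatula: bystander: steel spatula 160 mm long lying flat, close beside the tube block on its far side. Origin: underside, within its length
- tip_box: bystander: clear box 60 x 80 x 45 mm high, close beside the tube block on its far side. Origin: centre of its underside
Things that resemble listed ones, but are neither listed nor needed, are in the scene too. Of the things shaped like the cover, the grey one is meant.

How it is judged (in metres and radians):
On the way, in this order (a step that is already met when the one before it is completed fails the run):
1. the snap tab is pressed in (8 mm or more) while the cover is still on its seat (within 8 mm of where it started) (value of joint tab above 0.008 m and distance of cover from where it was at the start of the episode below 0.008 m), for 0.1 s.
2. the cover is pushed off its seat, clear of the tubes (y of cover in the frame of tube_block above 0.034 m), for 0.2 s.
At the end, for the whole second after the job is handed in: The cover rests flat (within 0.06 rad and 4 mm of its height) in the lane, its centre 34 to 100 mm along the tube block's +y, so that its back edge is past all the tubes; within 6 mm of the lane's middle, at rest; the tab is still in, 7 mm or more (y of cover in the frame of tube_block between 0.034 and 0.1 m and x of cover in the frame of tube_block between -0.006 and 0.006 m and z of cover in the frame of tube_block between 0.07 and 0.077 m and angle between cover's own z axis and vertical below 0.06 rad and linear speed of cover below 0.01 m/s and value of joint tab above 0.007 m); the robot touches nothing.
It fails at once if the cover is lifted (more than 10 mm above its runners) (z of cover in the frame of tube_block above 0.083 m).
It fails at once if the cover is tipped (more than 0.2 rad) (angle between cover's own z axis and vertical above 0.2 rad).
It fails at once if another thing on the bench is moved more than 20 mm or tipped (distance of any of foil_bottle, blue_bottle, white_bottle, beaker, tube_rack, jar, spatula, tip_box from where it was at the start of the episode above 0.02 m or angle between any of foil_bottle, blue_bottle, white_bottle, beaker, tube_rack, jar, spatula, tip_box's own z axis and vertical above 0.3 rad).
It also fails if it takes over 40 s, if anything falls off the work surface, if the arm or the gripper's body presses on something with over 40 N, if the wrist force passes 120 N, or if a joint passes its speed limit or range.

## Working session

There is one attempt and no reset: what is moved stays moved. The work goes in short steps, each a Python script; the robot and the scene stay as the last script left them, time stands still between calls to the robot, and variables do not carry over. Pictures are saved under pics/ and viewed, at most 10 in all, crops included, and the job is handed in when it is done.

```bash
mkdir -p pics; cat > h.py <<'E'
import numpy as np, cv2
from station import robot
def pts(p):
    z=p["z_map"]; K=p["mtx"]; v,u=np.mgrid[:400,:640]
    c=np.stack([(u-K[0,2])/K[0,0]*z,-(v-K[1,2])/K[1,1]*z,-z],-1)
    w=c@p["pose"][:3,:3].T+p["pose"][:3,3]; w[z<=0]=np.nan
    return w
E
python3 - <<'E'
from h import *
for n in ["scene","side"]:
    p=robot.snapshot(n); cv2.imwrite(f"pics/{n}0.png",p["color"]); w=pts(p)
    np.savez(f"{n}0.npz",w=w,c=p["color"],pose=p["pose"],K=p["mtx"])
    for nm in ["tube_block","cover","tab"]:
        for d in robot.cut_out(nm,p)[:3]:
            m=d["pixels"]; print(n,nm,round(d["score"],2),d["uv"],m.sum(),np.nanmedian(w[m],0).round(3))
E
```

```text
scene tube_block 0.62 [267.5, 189.1] 81 [ 0.448 -0.108  0.056]
scene tube_block 0.61 [301.3, 206.0] 4159 [ 0.574 -0.073  0.072]
scene cover 0.93 [347.6, 265.0] 985 [ 0.786 -0.072  0.017]
scene cover 0.91 [222.0, 200.7] 729 [ 0.374 -0.226  0.017]
scene cover 0.69 [273.0, 203.6] 880 [ 0.549 -0.142  0.09 ]
scene tab 0.7 [292.8, 196.9] 100 [ 0.549 -0.07   0.082]
scene tab 0.38 [277.3, 203.2] 802 [ 0.551 -0.141  0.09 ]
scene tab 0.24 [298.2, 205.2] 4175 [ 0.575 -0.071  0.071]
side tube_block 0.68 [333.9, 211.2] 3380 [0.53  0.005 0.07 ]
side tube_block 0.64 [311.1, 187.7] 427 [ 0.658 -0.134  0.044]
side cover 0.7 [261.8, 199.0] 616 [ 0.776 -0.054  0.015]
side cover 0.6 [348.0, 177.5] 618 [ 0.542 -0.123  0.089]
side cover 0.56 [412.5, 203.0] 659 [ 0.365 -0.21   0.015]
side tab 0.55 [338.0, 197.4] 162 [ 0.542 -0.064  0.08 ]
```

View pics/scene0.png

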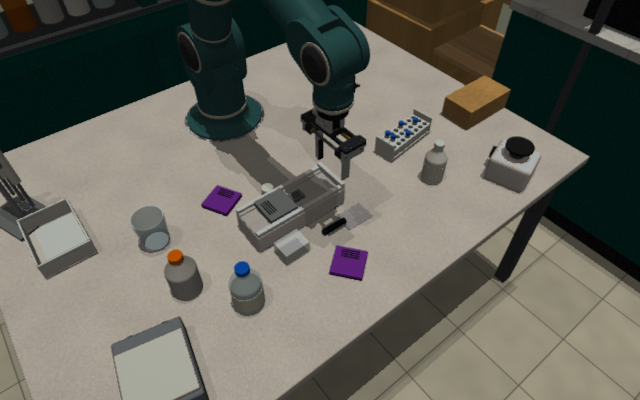

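```bash
python3 - <<'E'
from h import *
p=np.load("scene0.npz");cv2.imwrite("pics/crop0.png",cv2.resize(p["c"][130:290,200:400],(800,640))[:600])
for n in ["scene","side"]:
    p=np.load(n+"0.npz"); w=p["w"]; q=w.reshape(-1,3); q=q[(abs(q[:,0]-.57)<.25)&(abs(q[:,1]+.05)<.25)]
    for lo,hi,l in [(.066,.077,"floor"),(.0785,.084,"rail"),(.086,.094,"cover")]:
        s=q[(q[:,2]>lo)&(q[:,2]<hi)]
        # largest blob by grid
        g=np.zeros((250,250),np.uint8); ij=((s[:,:2]-[.32,-.3])/.002).astype(int).clip(0,249); g[ij[:,0],ij[:,1]]=1
        g=cv2.morphologyEx(g,cv2.MORPH_CLOSE,np.ones((5,5)))
        k,L,st,_=cv2.connectedComponentsWithStats(g); b=1+st[1:,4].argmax()
        t=s[L[ij[:,0],ij[:,1]]==b]; r=cv2.minAreaRect(t[:,:2].astype(np.float32)*1000); print(n,l,len(t),r,t[:,2].mean().round(4))
E
```

```text
scene floor 912 ((538.374755859375, -14.799423217773438), (142.30393981933594, 98.01704406738281), 88.25390625) 0.0722
scene rail 370 ((570.9161376953125, -84.81510925292969), (298.63226318359375, 76.83756256103516), 87.72026824951172) 0.0816
scene cover 760 ((545.1712646484375, -138.09164428710938), (91.75851440429688, 109.75314331054688), 89.6609115600586) 0.0903
side floor 785 ((547.5285034179688, -33.216346740722656), (91.7486801147461, 128.0428466796875), 0.26520973443984985) 0.071
side rail 688 ((544.861083984375, -83.52415466308594), (306.9436340332031, 119.40868377685547), 89.64970397949219) 0.081
side cover 508 ((544.3184204101562, -133.85935974121094), (92.77008819580078, 89.7168960571289), 89.73932647705078) 0.0889
```

The scene picture shows three cover-shaped things: a purple slab at (222,200), a purple slab at (348,263), and a grey slab on the block at (275,205). I choose the grey one. The tab is next to it at (295,197). Next is the close check.

View pics/crop0.png

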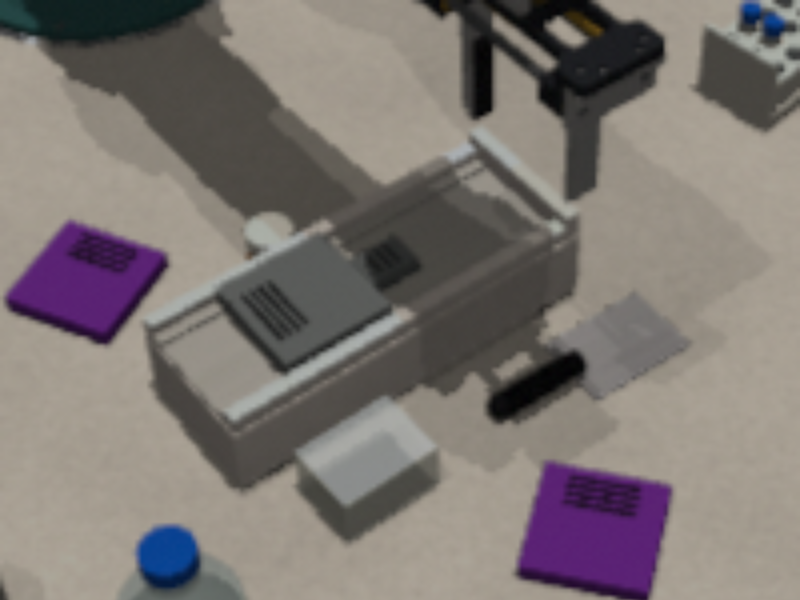

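```bash
python3 - <<'E'
from h import *
print(robot.read_eef_rot().round(3) if hasattr(robot.read_eef_rot(),'round') else robot.read_eef_rot())
robot.command_gripper(0.0)
R=np.array([[0,1,0],[1,0,0],[0,0,-1.]])
for s in (1,-1):
    Q=R.copy(); Q[:,:2]*=s
    for P in ([.545,-.0685,.25],[.545,-.0685,.071],[.545,-.21,.079],[.545,-.07,.079]):
        j=robot.ik(P,Q); print(s,P,None if j is None else np.round(j))
E
```

```text
[[ 0.  1. -0.]
 [ 1. -0. -0.]
 [-0. -0. -1.]]
1 [0.545, -0.0685, 0.25] [  3.  14.   1. 100.  -0.  66.   4.]
1 [0.545, -0.0685, 0.071] [  4.  26.   0. 110.  -0.  44.   4.]
1 [0.545, -0.21, 0.079] [ 16.  28.   3. 104.  -2.  47.  20.]
1 [0.545, -0.07, 0.079] [  4.  25.   0. 109.  -0.  45.   4.]
-1 [0.545, -0.0685, 0.25] [ -44.   23.   62.  102.  -22.   68. -156.]
-1 [0.545, -0.0685, 0.071] [ -41.   43.   62.  111.  -46.   56. -137.]
-1 [0.545, -0.21, 0.079] [ -25.   45.   62.  106.  -47.   59. -124.]
-1 [0.545, -0.07, 0.079] [ -41.   42.   62.  111.  -45.   56. -137.]
```

The crop shows the grey slab at crop (305,300) on the block. The small grey tab at crop (390,260) is in front of it on the +y side, and the bare ledge is behind. I'll move above the tab and look from the wrist.

```bash
python3 - <<'E'
from h import *
R=np.array([[0,1,0],[1,0,0],[0,0,-1.]])
robot.goto([.545,-.0685,.25],R)
p=robot.snapshot("wrist"); cv2.imwrite("pics/w1.png",p["color"]); w=pts(p); np.savez("w1.npz",w=w,c=p["color"])
for nm in ["cover","tab"]:
    for d in robot.cut_out(nm,p)[:2]:
        m=d["pixels"]; q=w[m]; q=q[np.isfinite(q[:,2])]; z=np.median(q[:,2]); q=q[abs(q[:,2]-z)<.004]
        r=cv2.minAreaRect(q[:,:2].astype(np.float32)*1000)
        print(nm,round(d["score"],2),d["uv"],len(q),z.round(4),np.round(np.hstack([r[0],r[1],r[2]]),1))
print(robot.read_force(),robot.read_tcp_pos(),robot.read_t())
E
```

```text
cover 0.67 [317.0, 216.5] 2336 0.0896 [ 544.3 -119.2   54.9   89.7   89.8]
cover 0.65 [496.9, 171.3] 4740 0.0164 [781.6 -66.9  90.3  90.8  38.1]
[0.74412855 1.39387079 0.17022541] [ 0.54532696 -0.06770731  0.24948091] 2.5
```

View pics/w1.png

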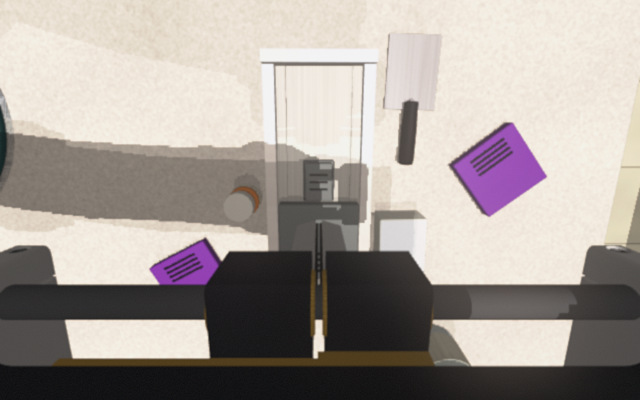

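The wrist view shows the tab at (319,178), with the grey cover's front edge at row ~203. The cover's x is 0.544. Both fit the block's centre at (0.544, -0.084). Now I'll press the tab.

```bash
python3 - <<'E'
from h import *
robot.move_l([.544,-.064,.10],feed=.12); robot.pause(.2)
f0=np.array(robot.read_force())
print(robot.move_l([.544,-.064,.0685],feed=.02,threshold=20))
print(robot.read_tcp_pos(),np.array(robot.read_force())-f0)
robot.pause(.3); print(robot.read_tcp_pos(),np.array(robot.read_force())-f0)
robot.move_l([.544,-.064,.20],feed=.12)
w=pts(p:=robot.snapshot("side"))
q=w.reshape(-1,3); s=q[(abs(q[:,0]-.544)<.01)&(abs(q[:,1]+.068)<.014)]; print("tab z",np.median(s[:,2]),len(s))
c=q[(abs(q[:,0]-.544)<.06)&(abs(q[:,2]-.089)<.004)&(q[:,1]<-.05)&(q[:,1]>-.22)]; print("cover y",np.percentile(c[:,1],[1,99]))
cv2.imwrite("pics/s1.png",cv2.resize(p["color"][130:260,240:440],(800,520)))
print(robot.read_t())
E
```

```text
True
[ 0.54402369 -0.06399867  0.07118344] [-3.80912161  1.13233496 11.4521324 ]
[ 0.54401846 -0.06401492  0.07118577] [-3.51173169  1.3522799  12.65716287]
tab z 0.23813803885850476 229
cover y [-0.17973635 -0.08914276]
7.0
```

The tip stopped firmly at 0.0712, so the tab is fully in and the cover hasn't moved. Next I'll push the cover from the ledge.

```bash
python3 - <<'E'
from h import *
robot.move_l([.544,-.211,.20],feed=.15)
print(robot.move_l([.544,-.211,.079],feed=.08,threshold=10)); robot.pause(.2)
f0=np.array(robot.read_force()); print(robot.read_tcp_pos())
print(robot.move_l([.544,-.15,.079],feed=.04,threshold=15),robot.read_tcp_pos(),np.array(robot.read_force())-f0)
print(robot.move_l([.544,-.0718,.079],feed=.04,threshold=15),robot.read_tcp_pos(),np.array(robot.read_force())-f0)
robot.move_l([.544,-.085,.079],feed=.05); robot.move_l([.544,-.085,.25],feed=.15)
p=robot.snapshot("side"); w=pts(p)
q=w.reshape(-1,3); c=q[(abs(q[:,0]-.544)<.06)&(abs(q[:,2]-.089)<.004)&(q[:,1]<.07)&(q[:,1]>-.22)]; print("cover y",np.percentile(c[:,1],[1,99]),np.percentile(c[:,0],[1,99]),len(c))
cv2.imwrite("pics/s2.png",cv2.resize(p["color"][130:260,240:440],(800,520)))
print(robot.read_t())
E
```

```text
False
[ 0.5441033  -0.21102671  0.07924296]
False [ 0.54398938 -0.1501058   0.07901308] [-0.43763798 -0.52640631  0.43625313]
False [ 0.54400641 -0.0718372   0.07901259] [-0.29631694 -0.53351614  0.59791388]
cover y [-0.06016161  0.06800546] [0.4907221  0.59820168] 855
15.5333
```

View pics/s2.png

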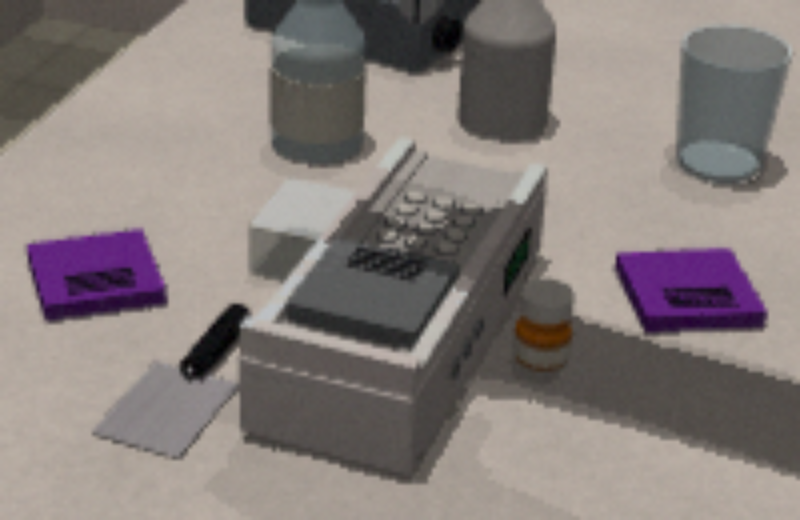

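The view shows the cover lying flat at about (370,295), with the tubes uncovered at (430,220) and the bystanders undisturbed. The cover's back edge is at about -0.062, so its centre is at block y ≈ 0.066, inside the 34 to 100 mm range. The arm is clear.

```bash
python3 -c "
from station import robot
print(robot.finish_job())"
```

```text
the job is handed in; nothing more can be done
None
```

I pressed the tab fully in, slid the cover flat to block y ≈ 0.066 m, clear of all the tubes, and handed the job in after about 16 s; the hand-in call gave no verdict.

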